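Seat the vial carousel on its splined spindle, gauge it and load a vial

ROBOT

A 6-joint arm with a two-finger parallel gripper is mounted at the origin on a cart in front of the work surface, level with it; the furniture and walls round the work are solid. World frame = base frame: x ahead of the robot, y to its left, z up, the work surface at z = 0. Lengths are in m, angles in degrees, forces in N, time in s.
With the tool pointing down it reaches from about 0.4 to 0.825 m from the base axis. Payload 7 kg.
Tool frame: the origin (TCP) lies on the centre line of the jaws, within the pads' length; the fingertips stand 8 mm ahead of it and the grasp point (between the pads) lies 11 mm behind it; z points along the fingers, y is the line along which they close (so a half turn about z gives the same grasp; the last joint's range is limited). The gripper opens to 88 mm and grips with 3 to 60 N. Pads are 19 mm wide; open, the fingers measure 130 mm over their backs; the gripper's body (78 mm by 193 mm) begins 47 mm behind the grasp point.
Start: joints at [86.064, 20.546, 0.682, 0, -70.136, -16.507], TCP at [0.236, 0.632, 0.235] pointing down, gripper open.
Joint ranges: [-176.03, 176.03], [-82.01, 121.73], [-58.28, 71.71], [-173.87, 95.51], [-174.79, -0.11], [-173.66, 173.66]. Speed limits (degrees/s): [136.94, 136.94, 172.46, 180, 180, 180].

INTERFACE

Orientations are given as [roll, pitch, yaw] about the fixed x, y, z axes, in that order (R = Rz(yaw) Ry(pitch) Rx(roll)).
In Python, from plant import r gives the robot as it stands.
- The arm moves only by the tool carry_out, never from a script. Its argument "targets" is a list of rows, each a list of 6 numbers: the shift along the tool's x, y, z scaled (see below), then the turn, a rotation vector about the tool's x, y, z scaled (see below). A call has 1 to 5 rows; each row shifts and turns the commanded pose from where the row before left it, along the tool's axes as they then stand; what a row does not reach is not made up. The controller multiplies each number of a shift by 0.5 m and each number of a turn by 60 degrees. A row lasts 1/8 s, in which the tool goes at most 62.5 mm and 10.7 degrees, less where a joint would pass 70% of its speed; a pose out of reach is approached as far as the arm can. A call with a number of a shift or a turn outside -1 to 1 is refused whole. A call with a gripper value outside its range is refused whole. "hand" is the opening, from 0 (shut) to 1 (fully open), set as the call begins (left out, the last holds). The fingers move at their own pace and stop on an object; "squeeze" is the grip in N (left out, the last holds). Time passes only in rows, so rows that do not move let the fingers close. It gives the time, the measured TCP pose, the force, the opening and the grip force at its end, in the units of the state.
- r.get_state(): the state, without advancing time (a new reading comes with each control period).
- r.capture(name): name is "scene" or "top" or "wrist"; returns the picture (480x640x3 uint8, red, green, blue); there is no depth.
- r.camera_info(name): a dict with "K" (3x3 intrinsics, pixels), "eye" and "attitude" of the camera in the world. Camera axes: x right, y down, z forward; pixel columns grow to the right and rows downward; lengths in m; the calibration is good to about 2 mm. A picture is of the moment at which its call begins: read the wrist's pose just before it. camera_info takes no time and is no camera call; for the wrist camera it gives the pose at the moment of the call.
- r.close_job(): hands the job in; it is judged then, once.
The state is a dict: "time_s": time; "joints": joint angles; "qd": joint speeds; "joint_torque": joint torques, N m; "tcp_pos": TCP position; "eef_rot": TCP orientation; "contact_force": force on the tool from outside, world axes, zero at the start; "moment": the same for the moment, N m; "gripper_width": finger opening in m; "gripper_force": force on a finger pad.
Only numpy, scipy, OpenCV 4.12 (cv2) and the standard library are available. Lean on these libraries where they do the work, as an engineer would, in place of code of your own. Each camera call takes 0.05 s, during which the arm holds its last target. There are 200 camera calls.

TASK

The sample changer's carousel has only been set on its spindle: the splines stand tooth on tooth. Push and rock it round until the teeth mesh and press it fully home, then flip the gauge leaf down level onto its ledge over the hub to prove the height and flip it back up out of the way. Then stand the loose vial upright in any one of the carousel's pockets and leave everything at rest, without disturbing the small beaker and the dropper bottle.

Things in the scene. Friction and masses are not known exactly. Their poses are not given: they have to be found in the camera images.
- drive_unit: Fixed low white and grey housing of the sample changer, 40 mm high. Origin: on the spindle axis at table height; z up. It reaches 98 mm to -x and +x, 103 mm to -y and 133 mm to +y. The upright steel spindle does not turn. At its +y side, centred 112 mm from the axis, stands the aluminium gauge bracket, 44 mm wide along x, 30 mm along y, 105 mm high.
- spindle_shoulder (a point): On the spindle axis, on the flange (radius 36) where the hub ends, 48 mm above the table. Above it: six outer teeth 24 mm tall, 8 mm wide, root radius 15, tip radius 21, centred on 0, 60, 120.. deg from the drive unit's x axis; then a plain pilot nose of radius 15 up to 48 mm above the shoulder.
- drag_sleeve (a joint): Black rubber sleeve (radius 28) round the foot of the spindle, sliding down: 0 = up, its top 10 mm above the shoulder; 0.010 = pushed down level with the shoulder. The hub lands on it; it takes about 9 N (the carousel's weight of 3 to 5 N included) to push it down and it stays there.
- carousel: Loose aluminium disc, 0.4 kg, with a hub and six white vial pockets. Origin: on its axis, at the hub's underside; z up. Disc: radius 88, z = 4 to 8 mm. Pockets: cups of outer radius 16.5, inner 14, at radius 68 on 0, 60, 120.. deg from its x axis, rims at z = 34. At the start its teeth stand on the spindle's teeth, origin 72 mm above the table, and it turns freely. Fully home: origin at 48 mm.
- hub_top (a point): On the carousel's axis, level with the hub's rim, 40 mm above its underside; home 88 mm above the table, the nose 8 mm proud of it. Hub: outer radius 30, open bore of radius 22.5 with six inner teeth, 8.4 mm wide, inner radius 16.5, on 30, 90.. deg. On the rim four lugs, 5 mm high, 11 mm wide, on 60, 120, 240, 300 deg leave a broad slot along the carousel's x axis for two fingertips.
- spindle_nose (a point): On the spindle axis, at the top of the pilot nose, 96 mm above the table. The splines mesh when the carousel's yaw is the drive unit's plus a multiple of 60 deg, within about 5 deg: it drops by its own weight 14 mm onto the sleeve and must be pressed 10 mm farther. Half-open fingers in the hub's slot can press and turn it; or a pocket can be pushed sideways.
- leaf_hinge (a point): Hinge of the gauge leaf, on its axis, 99 mm above the table, 112 mm from the spindle axis on the drive unit's +y side; it runs along the drive unit's x axis.
- leaf_end (a point): On the middle of the gauge leaf, 80 mm from its hinge. The leaf is a steel bar 14 mm wide (along the hinge), 8 mm thick, that ends 8 mm farther on; a foot under its end reaches 5.5 mm below the bar. It can be pushed over from outside, and pinched across its width from above.
- gauge_leaf (a joint): Angle of the gauge leaf, rad: 0 = level on its ledge, pointing from the bracket to the spindle, its foot 1.5 mm over the hub of a carousel that is home (one that is not home keeps it from 0); 1.57 = upright; 1.95 = its stop, leaning outward (drive unit's +y). Friction holds it between about 1.2 and the stop; lower it falls by itself.
- vial: Loose small glass vial with a screw cap, diameter 23, height 51 mm, 30 g, standing on the table. Origin: centre of its underside; z up.
- pocket_0 (a point): Centre of the inner floor of one of the carousel's six alike pockets, 25.5 mm below its rim; the vial stands there with its top 25 mm above the rim.
- pocket_1 (a point): Centre of the inner floor of the pocket 60 deg on from pocket_0, counter-clockwise from above.
- pocket_2 (a point): Centre of the inner floor of the pocket 120 deg on from pocket_0, counter-clockwise from above.
- pocket_3 (a point): Centre of the inner floor of the pocket 180 deg on from pocket_0, counter-clockwise from above.
- pocket_4 (a point): Centre of the inner floor of the pocket 240 deg on from pocket_0, counter-clockwise from above.
- pocket_5 (a point): Centre of the inner floor of the pocket 300 deg on from pocket_0, counter-clockwise from above.
- beaker_small: Bystander: small glass beaker, diameter 45, height 59 mm, loose on the table. Origin: centre of its underside.
- dropper_bottle: Bystander: clear dropper bottle, diameter 38, height 93 mm, loose on the table. Origin: centre of its underside.
Things that resemble listed ones, but are neither listed nor needed, are in the scene too. There is more than one size of the vial; the one meant has the size given above.

How it is judged:
By the outcome, as a careful person would: the job done as asked, in the order asked, and still so for the second after the job is handed in, with the robot touching nothing.
It also fails if it takes over 61 s, if anything falls off the work surface, if the arm or the gripper's body presses on something with over 40 N, if the wrist force passes 120 N, or if a joint passes its speed limit or range.

## Working session

There is one attempt and no reset: what is moved stays moved. The work goes in short steps, Python scripts to look and compute and a tool call to move; the robot and the scene stay as the last step left them, time stands still between calls to the robot, and variables do not carry over. Pictures are saved under pics/ and viewed, at most 10 in all, crops included, and the job is handed in when it is done.

Besides the shell and the picture viewer there is one more tool, called after ">>>" as name(argument=value, ...), one argument or row to a line, values as JSON. carry_out: Moves the arm, as the interface text tells. Its arguments: {"type":"object","properties":{"targets":{"type":"array","items":{"type":"array","items":{"type":"number","minimum":-1,"maximum":1}}},"hand":{"type":"number"},"squeeze":{"type":"number"}},"required":["targets"]}

```bash
mkdir -p pics; ls
python3 - <<'E'
from plant import r
import cv2,numpy as np
a=r.capture("scene");b=r.capture("top")
cv2.imwrite("pics/s0.png",a[:,:,::-1]);cv2.imwrite("pics/t0.png",b[:,:,::-1])
for n in("scene","top","wrist"):print(n,r.camera_info(n))
print(r.get_state())
E
```

```text
pics
scene {'K': array([[542.77932259,   0.        , 319.34730916],
       [  0.        , 542.77932259, 240.05089971],
       [  0.        ,   0.        ,   1.        ]]), 'eye': array([-0.21784749, -0.61727489,  0.68670259]), 'attitude': array([-123.05294513,    0.8628016 ,  -52.10782805])}
top {'K': array([[492.75082958,   0.        , 315.91673817],
       [  0.        , 492.75082958, 240.00651486],
       [  0.        ,   0.        ,   1.        ]]), 'eye': array([ 0.45018505, -0.05905038,  1.22405929]), 'attitude': array([-1.75559346e+02, -1.73441328e-02, -8.99353872e+01])}
wrist {'K': array([[373.14064601,   0.        , 311.1166592 ],
       [  0.        , 373.14064601, 243.5760494 ],
       [  0.        ,   0.        ,   1.        ]]), 'eye': array([0.31072465, 0.60558702, 0.38373001]), 'attitude': array([ 1.62640629e+02, -8.98927979e-02, -1.10456728e+02])}
{'time_s': 0.1, 'joints': array([ 8.60628504e+01,  2.05873682e+01,  6.38960805e-01, -1.67072728e-02,
       -7.01375425e+01, -1.65095488e+01]), 'qd': array([-0.01905437, -0.09114068,  0.07775957,  0.04305916, -0.02930174,
       -0.05079845]), 'joint_torque': array([-2.19375055e-03, -5.84167099e+01,  2.93748683e+01,  7.01566860e+00,
        1.01476297e-02, -5.26767349e-05]), 'tcp_pos': array([0.2356536 , 0.63206491, 0.23371873]), 'eef_rot': array([ 1.79913130e+02, -9.36768228e-03, -2.04523796e+01]), 'contact_force': array([-0.71567685, -0.41684898,  0.13304908]), 'moment': array([ 0.04310056,  0.02635506, -0.01678427]), 'gripper_force': 0.0, 'gripper_width': 0.0876579590546509}
```

View pics/s0.png

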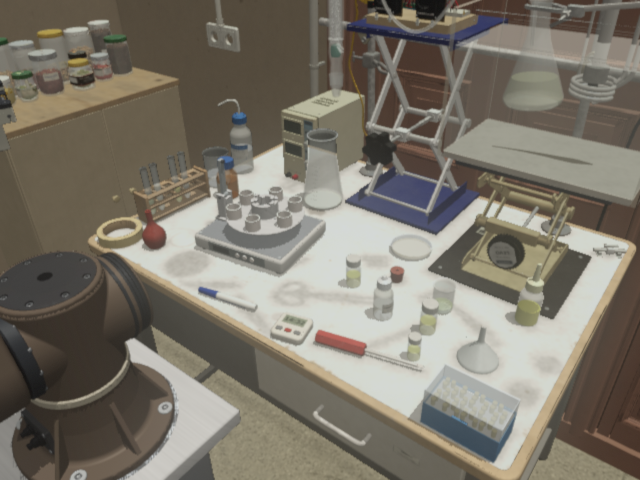

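View pics/t0.png

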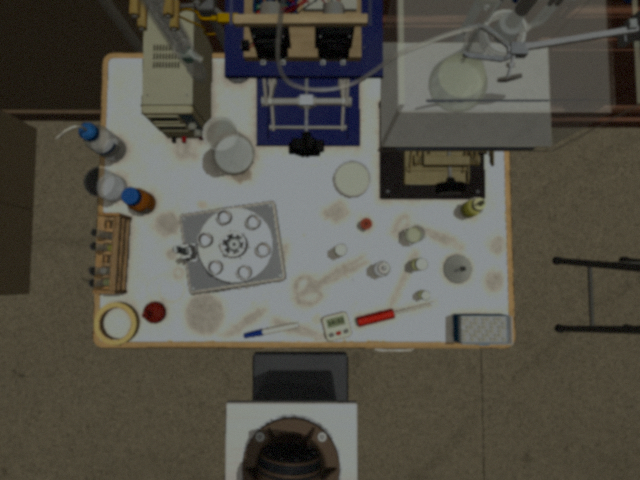

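```bash
cat > h.py <<'E'
from plant import r
import cv2,numpy as np
from scipy.spatial.transform import Rotation as R
def cam(n,ci=None):
    c=ci or r.camera_info(n);return c['K'],np.array(c['eye']),R.from_euler('xyz',c['attitude'],degrees=True).as_matrix()
def proj(n,p,ci=None):
    K,e,M=cam(n,ci);q=(np.atleast_2d(p)-e)@M@K.T;return q[:,:2]/q[:,2:]
def ray(n,uv,z,ci=None):
    K,e,M=cam(n,ci);uv=np.atleast_2d(uv).astype(float);d=np.c_[uv,np.ones(len(uv))]@np.linalg.inv(K).T@M.T
    return e+d*((z-e[2])/d[:,2])[:,None]
E
python3 - <<'E'
from h import *
print(proj("top",[[0.2357,.632,.234],[0,0,0]]))
for n,u in(("v1",(339,250)),("bot",(380,268)),("v2",(418,265)),("v3",(424,296)),("beak",(413,234))): print(n,ray("top",u,.05)[0].round(3))
for n,u in(("v1",(353,285)),("v2",(428,330)),("v3",(414,357)),("bot",(383,316)),("bk",(443,308))): print(n,ray("scene",u,0)[0].round(3))
for u in [(224,217),(205,240),(215,267),(244,272),(264,250),(253,223),(234,243)]: print(ray("top",u,.106)[0].round(4))
for u in[(181,213),(277,202),(286,276),(190,293)]:print(ray("top",u,.04)[0].round(4))
a=r.capture("top");c=a[190:310,160:300];s=cv2.resize(c,None,fx=5,fy=5,interpolation=cv2.INTER_CUBIC)[:,:,::-1]
cv2.imwrite("pics/t1.png",s)
a=r.capture("scene");c=a[140:280,185:345];cv2.imwrite("pics/s1.png",cv2.resize(c,None,fx=4,fy=4,interpolation=cv2.INTER_CUBIC)[:,:,::-1])
E
```

```text
[[-35.28497939 387.12338757]
 [291.00787681 465.9249593 ]]
v1 [ 0.518 -0.114  0.05 ]
bot [ 0.475 -0.212  0.05 ]
v2 [ 0.482 -0.302  0.05 ]
v3 [ 0.409 -0.316  0.05 ]
beak [ 0.556 -0.292  0.05 ]
v1 [ 0.516 -0.12   0.   ]
v2 [ 0.488 -0.308  0.   ]
v3 [ 0.413 -0.322  0.   ]
bot [ 0.472 -0.221  0.   ]
bk [ 0.561 -0.301  0.   ]
[0.5895 0.1507 0.106 ]
[0.5367 0.1931 0.106 ]
[0.4754 0.1693 0.106 ]
[0.4642 0.1035 0.106 ]
[0.5141 0.0586 0.106 ]
[0.5758 0.0843 0.106 ]
[0.53  0.127 0.106]
[0.6073 0.2673 0.04  ]
[0.6345 0.0352 0.04  ]
[0.4555 0.0123 0.04  ]
[0.4148 0.2415 0.04  ]
```

View pics/t1.png

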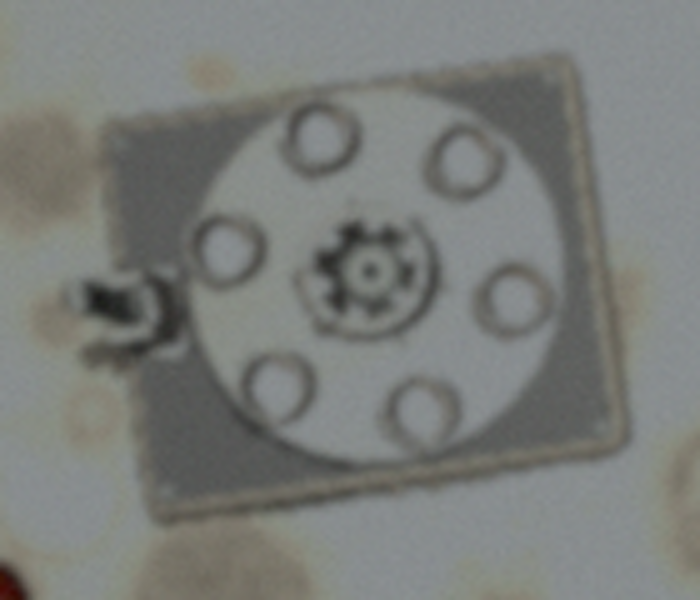

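View pics/s1.png

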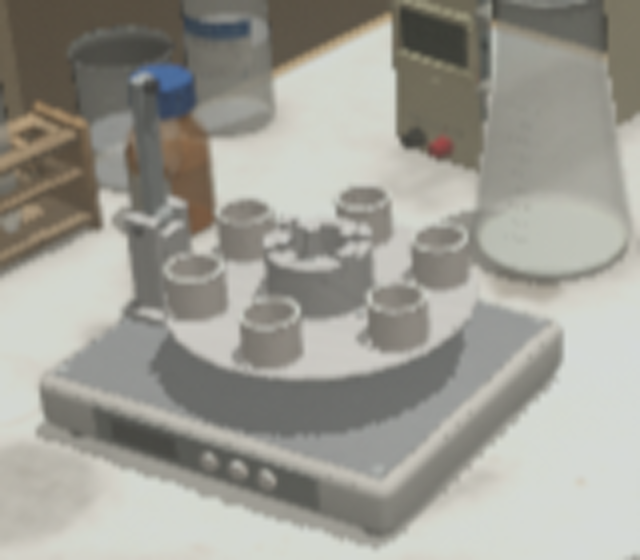

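Run:
```python
from h import *
pk=np.array([(322,139),(465,160),(514,299),(424,412),(279,388),(229,250)],float)
f=lambda c:np.c_[(c[:,0]+.5)/5-.5+160,(c[:,1]+.5)/5-.5+190]
P=ray("top",f(pk),.106)[:,:2];c=P.mean(0);d=P-c;print(c,np.hypot(*d.T),np.degrees(np.arctan2(d[:,1],d[:,0]))%60)
e=np.array([(105,125),(570,58),(628,445),(160,520)],float)
for z in(.0,.04):
  Q=ray("top",f(e),z)[:,:2]
  print(z,Q.round(4).tolist(),[np.degrees(np.arctan2(*(Q[(i+1)%4]-Q[i])[::-1])).round(2) for i in range(4)],[np.hypot(*(Q[(i+1)%4]-Q[i])).round(4) for i in range(4)],Q.mean(0))
a=r.capture("scene");c=a[245:375,335:465];cv2.imwrite("pics/s2.png",cv2.resize(c,None,fx=4.5,fy=4.5,interpolation=cv2.INTER_CUBIC)[:,:,::-1])
for n,p in (("v1",(.518,-.115)),("v2",(.484,-.304)),("v3",(.411,-.318))):
  print(n,[(proj("scene",[[*p,0],[*p,h]])).round(1).tolist() for h in(.04,.051,.06)])
```

```text
[0.52662782 0.12691008] [0.06633867 0.06689647 0.06557079 0.06703952 0.06628194 0.06624188] [21.00754121 21.50360492 20.19668843 21.29388105 21.23644484 20.42025532]
0.0 [[0.6086, 0.2792], [0.6427, 0.0469], [0.4493, 0.0166], [0.4121, 0.2477]] [np.float64(-81.65), np.float64(-171.12), np.float64(99.15), np.float64(9.13)] [np.float64(0.2349), np.float64(0.1958), np.float64(0.234), np.float64(0.199)] [0.52816985 0.14760942]
0.04 [[0.6034, 0.2682], [0.6364, 0.0434], [0.4493, 0.0142], [0.4133, 0.2376]] [np.float64(-81.65), np.float64(-171.12), np.float64(99.15), np.float64(9.13)] [np.float64(0.2272), np.float64(0.1894), np.float64(0.2263), np.float64(0.1925)] [0.52562145 0.14085616]
v1 [[[351.3, 283.6], [351.6, 267.9]], [[351.3, 283.6], [351.7, 263.5]], [[351.3, 283.6], [351.8, 259.8]]]
v2 [[[424.9, 330.4], [426.9, 313.8]], [[424.9, 330.4], [427.5, 309.1]], [[424.9, 330.4], [428.0, 305.2]]]
v3 [[[411.6, 356.7], [413.5, 339.7]], [[411.6, 356.7], [414.0, 334.9]], [[411.6, 356.7], [414.4, 330.9]]]
```

View pics/s2.png

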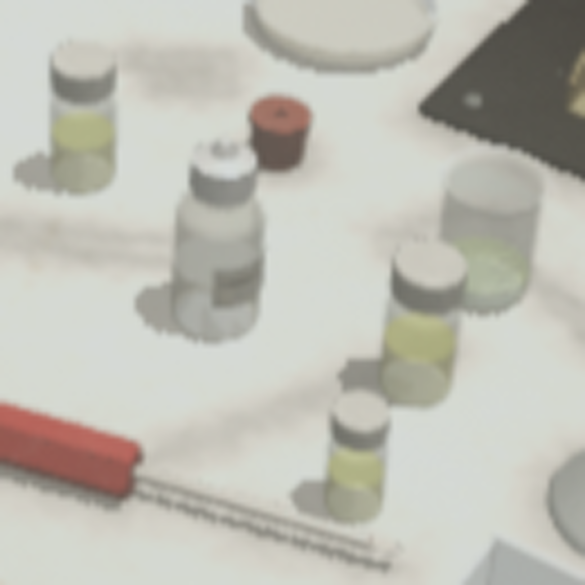

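```bash
cat >> h.py <<'E'
def plan(p,psi=None,n=5):
    s=r.get_state();q=np.array(s['tcp_pos']);M=R.from_euler('xyz',s['eef_rot'],degrees=True)
    y0=s['eef_rot'][2];psi=y0 if psi is None else psi
    T=R.from_euler('xyz',[180,0,psi],degrees=True)
    w=(M.inv()*T).as_rotvec(degrees=True)
    print('t',round(s['time_s'],2),'pos',q.round(4),'rot',np.round(s['eef_rot'],1),'j',np.round(s['joints'],0),'F',np.round(s['contact_force'],1),'g',round(s['gripper_width'],4),round(s['gripper_force'],1))
    for i in range(n):
        d=M.inv().apply((np.array(p)-q)/n)/.5
        print([float(x) for x in np.r_[d,w/n/60].round(3)])
        M=M*R.from_rotvec(w/n,degrees=True)
E
python3 -c "
from h import *
plan((.53,.128,.27),-99,10)"
```

```text
t 0.25 pos [0.2357 0.6323 0.2341] rot [180.   -0.  -20.4] j [ 86.  21.   1.  -0. -70. -17.] F [0.2 0.7 0.2] g 0.0876 0.0
[0.09, 0.074, -0.007, 0.0, -0.0, 0.131]
[0.1, 0.061, -0.007, 0.0, -0.0, 0.131]
[0.107, 0.047, -0.007, 0.0, -0.0, 0.131]
[0.112, 0.032, -0.007, 0.0, -0.0, 0.131]
[0.116, 0.016, -0.007, 0.0, -0.0, 0.131]
[0.117, 0.0, -0.007, 0.0, -0.0, 0.131]
[0.116, -0.016, -0.007, 0.0, -0.0, 0.131]
[0.112, -0.032, -0.007, 0.0, -0.0, 0.131]
[0.107, -0.047, -0.007, 0.0, -0.0, 0.131]
[0.1, -0.061, -0.007, 0.0, -0.0, 0.131]
```

>>> carry_out(
  targets=[
    [0.09,0.074,-0.04,0,0,0.13],
    [0.1,0.06,-0.03,0,0,0.13],
    [0.107,0.047,0,0,0,0.13],
    [0.112,0.032,0,0,0,0.13],
    [0.116,0.016,0,0,0,0.13],
  ],
)

```text
time_s: 0.88
tcp_pos: [0.3839, 0.379, 0.2698]
eef_rot: [-180.0, 0.0, -59.7]
contact_force: [1.5, 0.9, -0.6]
gripper_width: 0.0878
gripper_force: 0.0
```

>>> carry_out(
  targets=[
    [0.117,0,0,0,0,0.13],
    [0.116,-0.016,0,0,0,0.13],
    [0.112,-0.032,0,0,0,0.13],
    [0.107,-0.047,0,0,0,0.13],
    [0.1,-0.06,0,0,0,0.13],
  ],
)

```text
time_s: 1.5
tcp_pos: [0.5329, 0.1278, 0.2698]
eef_rot: [-180.0, 0.0, -98.7]
contact_force: [1.0, 0.3, -0.3]
gripper_width: 0.0877
gripper_force: 0.0
```

>>> carry_out(
  targets=[
    [0,0,0,0,0,0],
    [0,0,0,0,0,0],
  ],
)

```text
time_s: 1.75
tcp_pos: [0.5321, 0.1292, 0.2694]
eef_rot: [180.0, 0.0, -98.5]
contact_force: [0.2, 0.8, 0.1]
gripper_width: 0.0874
gripper_force: 0.0
```

```bash
python3 -c "
from h import *
ci=r.camera_info('wrist');a=r.capture('wrist');np.save('w0.npy',a);import pickle;pickle.dump(ci,open('w0.pkl','wb'))
cv2.imwrite('pics/w0.png',a[:,:,::-1]);plan((.53,.128,.27),-99,1);print(proj('wrist',[[.5266,.1269,.106],[.5305,.1328,.096]],ci),ci['eye'],ci['attitude'])"
```

```text
t 1.8 pos [0.532  0.1299 0.2695] rot [180.    0.  -98.4] j [ 34.   7. -12.  -0. -70. -43.] F [-0.1 -0.2  0.2] g 0.0873 0.0
[0.004, 0.003, -0.001, 0.0, 0.0, 0.01]
[[315.61003303 219.89537962]
 [312.09784692 224.22807447]] [0.51956969 0.05077545 0.41940039] [ 1.62680954e+02 -7.23145576e-02  1.71520056e+02]
```

View pics/w0.png

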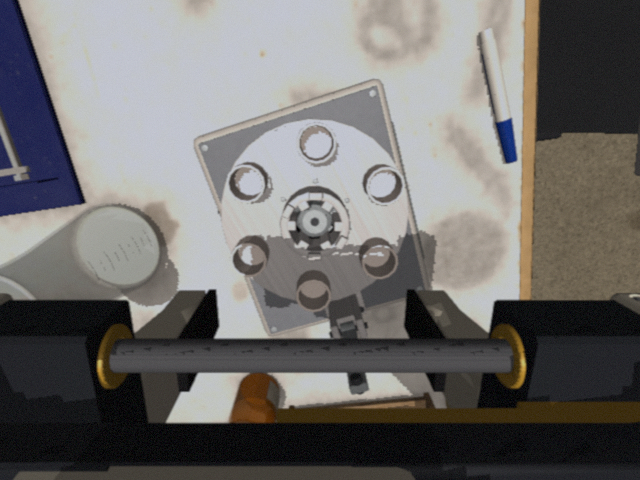

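Run:
```python
from h import *
import pickle
ci=pickle.load(open('w0.pkl','rb'));a=np.load('w0.npy')
P=ray('wrist',[(318,143),(383,183),(379,258),(313,291),(250,256),(249,183)],.106,ci)[:,:2];c=P.mean(0);d=P-c
print(c,np.hypot(*d.T),np.degrees(np.arctan2(d[:,1],d[:,0])))
print('nose',ray('wrist',(315,222),.096,ci))
Q=ray('wrist',[(195,142),(379,80),(432,288),(270,334)],.04,ci)[:,:2];print(Q,[np.degrees(np.arctan2(*(Q[(i+1)%4]-Q[i])[::-1])).round(2) for i in range(4)],[np.hypot(*(Q[(i+1)%4]-Q[i])).round(4) for i in range(4)])
cv2.imwrite('pics/w1.png',cv2.resize(a[170:340,230:430],None,fx=4,fy=3.5,interpolation=cv2.INTER_CUBIC)[:,:,::-1])
```

```text
[0.52703955 0.1280408 ] [0.06532548 0.06547628 0.06608696 0.06574161 0.06606256 0.06463786] [-100.21369416 -158.29720573  140.87322122   79.87724259   20.24627209
  -39.1166417 ]
nose [[0.52763984 0.13115641 0.096     ]]
[[0.63384427 0.04773819]
 [0.44994285 0.01844253]
 [0.41183387 0.23857197]
 [0.5994756  0.26877573]] [np.float64(-170.95), np.float64(99.82), np.float64(9.14), np.float64(-81.16)] [np.float64(0.1862), np.float64(0.2234), np.float64(0.1901), np.float64(0.2237)]
```

View pics/w1.png

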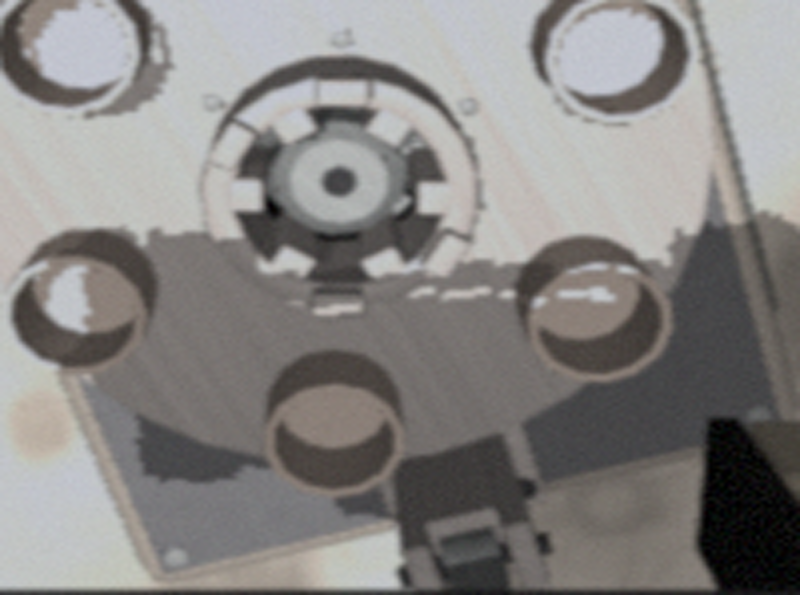

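```bash
python3 -c "
from h import *
plan((.528,.1305,.096),-99.4,5)"
```

```text
t 1.8 pos [0.532  0.1299 0.2695] rot [180.    0.  -98.4] j [ 34.   7. -12.  -0. -70. -43.] F [-0.1 -0.2  0.2] g 0.0873 0.0
[0.0, 0.002, 0.069, 0.0, 0.0, 0.003]
[0.0, 0.002, 0.069, 0.0, 0.0, 0.003]
[0.0, 0.002, 0.069, 0.0, 0.0, 0.003]
[0.0, 0.002, 0.069, 0.0, 0.0, 0.003]
[0.0, 0.002, 0.069, 0.0, 0.0, 0.003]
```

>>> carry_out(
  targets=[
    [0,0.004,0.08,0,0,0.008],
    [0,0.004,0.08,0,0,0.008],
    [0,0,0.08,0,0,0],
    [0,0,0.05,0,0,0],
    [0,0,0.03,0,0,0],
  ],
  hand=0.8,
)

```text
time_s: 2.42
tcp_pos: [0.5274, 0.1312, 0.1085]
eef_rot: [180.0, -0.0, -99.3]
contact_force: [-0.2, 0.1, -0.1]
gripper_width: 0.0698
gripper_force: 0.0
```

>>> carry_out(
  targets=[
    [0,0,0.025,0,0,0],
    [0,0,0,0,0,0],
  ],
)

```text
time_s: 2.68
tcp_pos: [0.528, 0.1304, 0.0968]
eef_rot: [180.0, -0.0, -99.4]
contact_force: [0.5, 0.1, 0.8]
gripper_width: 0.0699
gripper_force: 0.0
```

```bash
python3 -c "
from h import *
plan((.528,.1305,.096),-99.4,1)
a=r.capture('wrist');cv2.imwrite('pics/w2.png',a[:,:,::-1])"
```

```text
t 2.67 pos [0.528  0.1304 0.0968] rot [180.   -0.  -99.4] j [ 35.  16. -26.   0. -48. -44.] F [0.5 0.1 0.8] g 0.0699 0.0
[-0.0, 0.0, 0.002, 0.0, -0.0, 0.001]
```

View pics/w2.png

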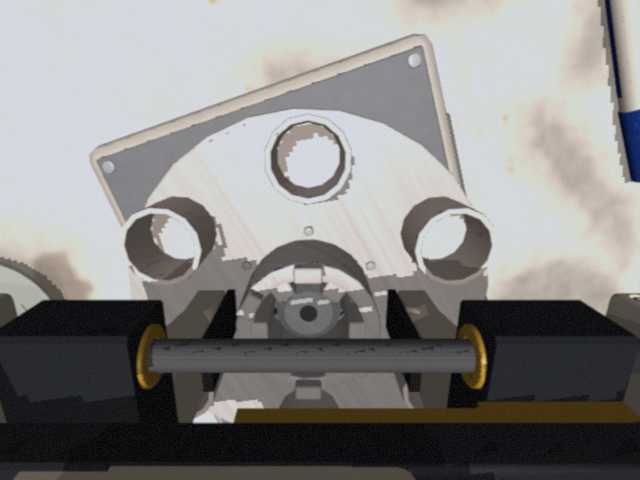

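>>> carry_out(
  targets=[
    [0,0,0,0,0,0],
    [0,0,0,0,0,0],
    [0,0,0,0,0,0],
  ],
  hand=0,
  squeeze=15,
)

```text
time_s: 3.1
tcp_pos: [0.529, 0.1303, 0.0979]
eef_rot: [-179.9, 0.1, -99.4]
contact_force: [-0.2, -1.0, 4.5]
gripper_width: 0.0591
gripper_force: 15.0
```

>>> carry_out(
  targets=[
    [0,0,0,0,0,0.065],
    [0,0,0,0,0,0.065],
    [0,0,0,0,0,0.06],
    [0,0,0,0,0,0],
  ],
)

```text
time_s: 3.6
tcp_pos: [0.5283, 0.1302, 0.0969]
eef_rot: [-180.0, 0.0, -110.8]
contact_force: [2.2, -0.9, -2.8]
gripper_width: 0.0595
gripper_force: 15.0
```

>>> carry_out(
  targets=[
    [0,0,0.006,0,0,0],
    [0,0,0.006,0,0,0],
    [0,0,0,0,0,0],
  ],
)

```text
time_s: 3.98
tcp_pos: [0.5286, 0.1302, 0.0908]
eef_rot: [-180.0, 0.0, -110.8]
contact_force: [5.4, 0.2, -6.3]
gripper_width: 0.0594
gripper_force: 15.0
```

>>> carry_out(
  targets=[
    [0,0,0.01,0,0,0],
    [0,0,0.01,0,0,0],
    [0,0,0,0,0,0],
  ],
)

```text
time_s: 4.35
tcp_pos: [0.5288, 0.1303, 0.0811]
eef_rot: [-180.0, 0.0, -110.8]
contact_force: [5.7, -0.4, -2.7]
gripper_width: 0.0592
gripper_force: 15.0
```

>>> carry_out(
  targets=[
    [0,0,0.008,0,0,0],
    [0,0,0.006,0,0,0],
    [0,0,0,0,0,0],
  ],
)

```text
time_s: 4.72
tcp_pos: [0.5288, 0.1303, 0.0746]
eef_rot: [-179.9, 0.0, -110.8]
contact_force: [3.3, -1.1, 4.0]
gripper_width: 0.0592
gripper_force: 15.0
```

>>> carry_out(
  targets=[
    [0,0,0.006,0,0,0],
    [0,0,0.004,0,0,0],
    [0,0,0,0,0,0],
  ],
)

```text
time_s: 5.1
tcp_pos: [0.529, 0.1305, 0.0711]
eef_rot: [-179.9, 0.1, -110.8]
contact_force: [-3.3, 0.2, 18.7]
gripper_width: 0.0592
gripper_force: 15.0
```

>>> carry_out(
  targets=[
    [0,0,0,0,0,0],
    [0,0,-0.02,0,0,0],
    [0,0,-0.1,0,0,-0.1],
    [0,0,-0.12,0,0,-0.17],
    [0,0,-0.12,0,0,-0.17],
  ],
  hand=0.8,
)

```text
time_s: 5.72
tcp_pos: [0.5273, 0.1297, 0.2509]
eef_rot: [179.9, -0.0, -84.1]
contact_force: [1.5, 0.8, 0.1]
gripper_width: 0.0702
gripper_force: 0.0
```

```bash
python3 -c "
from h import *
a=r.capture('wrist');ci=r.camera_info('wrist');b=r.capture('scene')
plan((.505,.265,.24),-80.8,4)
c=np.array([.5287,.1305,0]);u=np.array([-.160,.987,0]);h=c+.112*u+[0,0,.099]
f=lambda rr,t:h-u*rr*np.cos(t)+[0,0,rr*np.sin(t)]
for t in (1.57,1.75,1.95): print(t,f(.065,t),f(.088,t),proj('scene',[f(.088,t),f(0,t)])-[185,140])
x=np.array([.987,.160,0])
for n,z in(('home',.048),('sleeve',.058)):
  pts=[c+[0,0,z+.034]+.068*(np.cos(t)*x+np.sin(t)*u) for t in np.arange(6)*np.pi/3]
  for q in pts: cv2.circle(b if 0 else b,tuple(np.int32(proj('scene',q)[0].round())),1,(255,0,0) if n=='home' else (0,255,0),-1)
cc=cv2.resize(b[140:280,185:345],None,fx=4,fy=4,interpolation=cv2.INTER_NEAREST)[:,:,::-1];
cv2.imwrite('pics/s3.png',cc)
"
```

```text
t 5.83 pos [0.5309 0.131  0.2567] rot [-179.4    0.2  -84.1] j [ 34.   7. -14.   0. -68. -29.] F [-0.1  0.4 -1.3] g 0.0704 0.0
[-0.068, 0.006, 0.008, -0.002, 0.001, -0.014]
[-0.068, 0.005, 0.008, -0.002, 0.001, -0.014]
[-0.068, 0.004, 0.008, -0.002, 0.001, -0.014]
[-0.068, 0.003, 0.008, -0.002, 0.001, -0.014]
1.57 [0.51078828 0.24099291 0.16399998] [0.51079121 0.24097483 0.18699997] [[33.67184722 18.7667594 ]
 [38.10156174 54.01313378]]
1.75 [0.50892624 0.25247938 0.16295909] [0.5082703  0.25652574 0.18559076] [[28.06183195 18.00688099]
 [38.10156174 54.01313378]]
1.95 [0.50693012 0.26479295 0.15938238] [0.50556785 0.27319643 0.18074845] [[22.31225525 18.5736162 ]
 [38.10156174 54.01313378]]
```

View pics/s3.png

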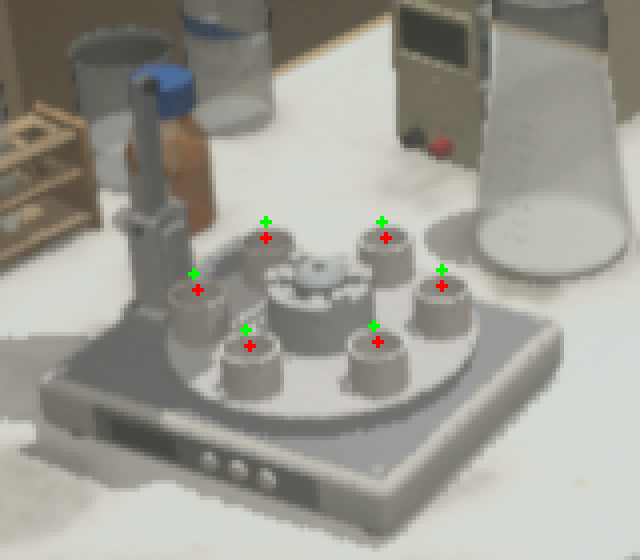

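```bash
python3 -c "
from h import *
plan((.511,.239,.22),-80.8,3)"
```

```text
t 5.83 pos [0.5309 0.131  0.2567] rot [-179.4    0.2  -84.1] j [ 34.   7. -14.   0. -68. -29.] F [-0.1  0.4 -1.3] g 0.0704 0.0
[-0.073, 0.006, 0.025, -0.003, 0.001, -0.018]
[-0.073, 0.005, 0.025, -0.003, 0.001, -0.018]
[-0.073, 0.003, 0.024, -0.003, 0.001, -0.018]
```

>>> carry_out(
  targets=[
    [-0.073,0.006,0.01,0,0,-0.018],
    [-0.073,0.005,0.03,0,0,-0.018],
    [-0.073,0.003,0.03,0,0,-0.018],
    [0,0,0,0,0,0],
    [0,0,0,0,0,0],
  ],
  hand=0.5,
)

```text
time_s: 6.45
tcp_pos: [0.5082, 0.2378, 0.2141]
eef_rot: [180.0, -0.0, -81.1]
contact_force: [-0.9, 0.0, 0.3]
gripper_width: 0.044
gripper_force: 0.0
```

```bash
python3 -c "
from h import *
plan((.511,.239,.163),-80.8,2)
ci=r.camera_info('wrist')
a=r.capture('wrist');cv2.imwrite('pics/w3.png',a[:,:,::-1])"
```

```text
t 6.45 pos [0.5082 0.2378 0.2141] rot [180.   -0.  -81.1] j [ 45.  11. -16.  -0. -64. -36.] F [-0.9  0.   0.3] g 0.044 0.0
[-0.001, -0.003, 0.051, 0.0, -0.0, -0.003]
[-0.001, -0.003, 0.051, 0.0, -0.0, -0.003]
```

View pics/w3.png

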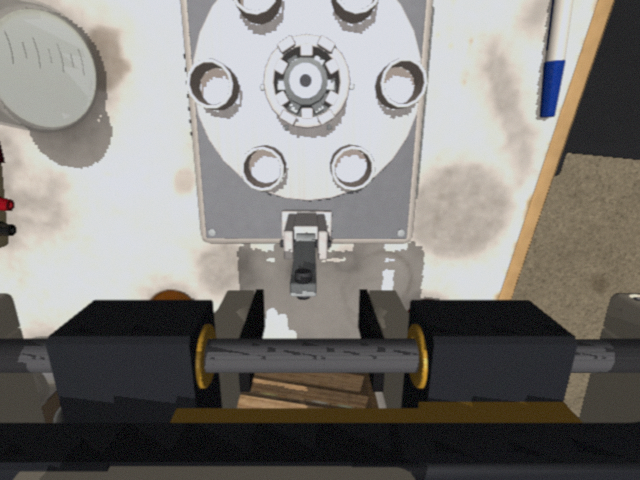

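```bash
python3 -c "
from h import *
u=np.array([-.160,.987,0]);h=np.array([.5287,.1305,0])+.112*u+[0,0,.099]
for z in(.187,.18):
  p=ray('wrist',(303,288),z)[0];print(p,(p-h)@u)
for t in(1.4,1.57,1.75,1.95): print(t,proj('wrist',h-u*.088*np.cos(t)+[0,0,.088*np.sin(t)]),proj('wrist',h))
"
```

```text
[0.5120022  0.23831016 0.187     ] -0.002893853303074663
[0.51167847 0.24143047 0.18      ] 0.00023769002962421935
1.4 [[304.23876598 265.25472265]] [[306.41178318 242.94173096]]
1.57 [[304.55323118 292.98766685]] [[306.41178318 242.94173096]]
1.75 [[304.95176453 318.7915248 ]] [[306.41178318 242.94173096]]
1.95 [[305.43421263 341.47318538]] [[306.41178318 242.94173096]]
```

>>> carry_out(
  targets=[
    [-0.001,-0.006,0.06,0,0,-0.003],
    [-0.001,-0.002,0.043,0,0,0],
    [0,0,0,0,0,0],
  ],
)

```text
time_s: 6.88
tcp_pos: [0.5119, 0.2382, 0.1616]
eef_rot: [179.9, -0.1, -81.1]
contact_force: [1.1, -0.3, 0.4]
gripper_width: 0.044
gripper_force: 0.0
```

>>> carry_out(
  targets=[
    [0,0,0,0,0,0],
    [0,0,0,0,0,0],
    [0,0,0,0,0,0],
  ],
  hand=0,
  squeeze=5,
)

```text
time_s: 7.25
tcp_pos: [0.5127, 0.2399, 0.1634]
eef_rot: [-179.9, 0.0, -81.0]
contact_force: [-0.5, -0.7, -0.8]
gripper_width: 0.0193
gripper_force: 0.0
```

>>> carry_out(
  targets=[
    [0,0,0,0,0,0],
    [0,0,0,0,0,0],
  ],
)

```text
time_s: 7.5
tcp_pos: [0.5124, 0.2398, 0.1631]
eef_rot: [-180.0, 0.0, -81.0]
contact_force: [-2.0, 0.1, 5.7]
gripper_width: 0.014
gripper_force: 5.0
```

>>> carry_out(
  targets=[
    [0.032,0,0.005,0,0,0],
    [0.029,0,0.012,0,0,0],
    [0.026,0,0.019,0,0,0],
  ],
)

```text
time_s: 7.88
tcp_pos: [0.5192, 0.1955, 0.1441]
eef_rot: [180.0, -0.0, -81.0]
contact_force: [-1.1, 0.7, 0.2]
gripper_width: 0.0143
gripper_force: 5.0
```

>>> carry_out(
  targets=[
    [0.02,0,0.025,0,0,0],
    [0.013,0,0.029,0,0,0],
    [0.004,0,0.019,0,0,0],
    [0.002,0,0.017,0,0,0],
    [0,0,0,0,0,0],
  ],
)

```text
time_s: 8.5
tcp_pos: [0.522, 0.1766, 0.0981]
eef_rot: [179.9, -0.1, -81.0]
contact_force: [1.6, -5.0, -0.6]
gripper_width: 0.0143
gripper_force: 5.0
```

>>> carry_out(
  targets=[
    [0,0,0.004,0,0,0],
    [0,0,0,0,0,0],
  ],
)

```text
time_s: 8.75
tcp_pos: [0.522, 0.1767, 0.0966]
eef_rot: [179.9, -0.1, -81.0]
contact_force: [0.5, -6.8, 0.3]
gripper_width: 0.0137
gripper_force: 5.0
```

>>> carry_out(
  targets=[
    [0,0,0,0,0,0],
    [0,0,0,0,0,0],
    [0,0,0,0,0,0],
    [0,0,0,0,0,0],
    [0,0,0,0,0,0],
  ],
  hand=0.35,
)

```text
time_s: 9.38
tcp_pos: [0.5223, 0.1776, 0.0976]
eef_rot: [-180.0, 0.0, -81.0]
contact_force: [0.4, 0.1, 0.3]
gripper_width: 0.031
gripper_force: 0.0
```

```bash
python3 -c "
from h import *
plan((.521,.1765,.098),-81,1)
w=r.capture('wrist');s=r.capture('scene')
u=np.array([-.160,.987,0]);h=np.array([.5287,.1305,0])+.112*u+[0,0,.099]
for k in (.02,.04,.08,.085,.089,.095): 
  p=h-u*k+[0,0,.004];a=proj('wrist',p)[0];b=proj('scene',p)[0];print(k,a.round(),w[int(a[1]),int(a[0])] if a[1]<480 else '',b.round(),s[int(b[1]),int(b[0])])
np.save('s4.npy',s);np.save('w4.npy',w)
g=cv2.cvtColor(s,cv2.COLOR_RGB2GRAY)
print(g[150:172,220:223].T)
"
```

```text
t 9.38 pos [0.5223 0.1776 0.0976] rot [-180.    0.  -81.] j [ 39.  16. -25.  -0. -48. -30.] F [0.4 0.1 0.3] g 0.031 0.0
[0.002, 0.003, -0.001, -0.0, 0.0, 0.0]
0.02 [313. 404.] [109 109 108] [230. 194.] [110 107  98]
0.04 [313. 367.] [92 93 94] [237. 196.] [108 107  97]
0.08 [312. 286.] [74 74 78] [252. 200.] [142 146 142]
0.085 [312. 275.] [68 69 69] [254. 201.] [96 97 95]
0.089 [312. 266.] [72 77 77] [255. 201.] [140 143 139]
0.095 [312. 252.] [221 220 214] [257. 202.] [127 125 119]
[[ 67  64  65  65  66  71  86  98 101 100 100  94  77  57  56  54  50  52
   50  46  49  56]
 [ 66  63  63  64  65  80  95 100 101 101 101  96  82  62  54  51  48  46
   45  45  47  56]
 [ 67  63  64  63  65  79  95 101 102 101 100  99  87  64  54  50  47  45
   44  44  48  55]]
```

>>> carry_out(
  targets=[
    [0,0,0,0,0,0],
    [0,0,0,0,0,0],
    [0,0,0,0,0,0],
    [0,0,0,0,0,0],
  ],
  hand=0,
  squeeze=8,
)

```text
time_s: 9.98
tcp_pos: [0.522, 0.1774, 0.0975]
eef_rot: [180.0, -0.0, -81.0]
contact_force: [-2.2, 0.0, 1.5]
gripper_width: 0.0137
gripper_force: 8.0
```

>>> carry_out(
  targets=[
    [-0.002,0,-0.02,0,0,0],
    [-0.004,0,-0.019,0,0,0],
    [-0.013,0,-0.029,0,0,0],
    [-0.02,0,-0.025,0,0,0],
    [-0.026,0,-0.019,0,0,0],
  ],
)

```text
time_s: 10.6
tcp_pos: [0.5169, 0.2101, 0.1547]
eef_rot: [-180.0, -0.0, -81.0]
contact_force: [-0.9, 0.7, -3.2]
gripper_width: 0.0139
gripper_force: 8.0
```

>>> carry_out(
  targets=[
    [-0.029,0,-0.012,0,0,0],
    [-0.032,0,-0.005,0,0,0],
    [-0.025,0,0.002,0,0,0],
    [0,0,0,0,0,0],
    [0,0,0,0,0,0],
  ],
)

```text
time_s: 11.22
tcp_pos: [0.5103, 0.2537, 0.1614]
eef_rot: [-180.0, 0.1, -80.9]
contact_force: [-4.7, 1.9, 6.6]
gripper_width: 0.0139
gripper_force: 8.0
```

>>> carry_out(
  targets=[
    [0,0,0,0,0,0],
    [0,0,0,0,0,0],
    [0,0,-0.08,0,0,0],
    [0,0,-0.12,0,0,0],
  ],
  hand=0.5,
)

```text
time_s: 11.72
tcp_pos: [0.5098, 0.2515, 0.2602]
eef_rot: [179.8, -0.1, -81.0]
contact_force: [1.0, 0.8, 0.4]
gripper_width: 0.0428
gripper_force: 0.0
```

```bash
python3 -c "
from h import *
a=r.capture('wrist');u=np.array([-.160,.987,0]);h=np.array([.5287,.1305,0])+.112*u+[0,0,.099]
plan((.41,-.318,.26),-1,11)
"
```

```text
t 11.78 pos [0.5135 0.2532 0.2707] rot [-179.4    0.2  -80.9] j [ 46.   9. -10.   0. -70. -37.] F [ 3.1  1.8 10.6] g 0.0438 0.0
[0.1, 0.035, 0.001, -0.001, -0.0, -0.121]
[0.094, 0.047, 0.001, -0.001, -0.0, -0.121]
[0.088, 0.059, 0.001, -0.001, -0.0, -0.121]
[0.079, 0.069, 0.001, -0.001, -0.0, -0.121]
[0.07, 0.079, 0.001, -0.001, -0.0, -0.121]
[0.06, 0.087, 0.001, -0.001, -0.0, -0.121]
[0.048, 0.094, 0.002, -0.001, -0.0, -0.121]
[0.036, 0.099, 0.002, -0.001, -0.0, -0.121]
[0.023, 0.103, 0.002, -0.001, -0.0, -0.121]
[0.01, 0.105, 0.002, -0.001, -0.0, -0.121]
[-0.004, 0.105, 0.002, -0.001, -0.0, -0.121]
```

>>> carry_out(
  targets=[
    [0.1,0.035,0,0,0,-0.12],
    [0.094,0.047,0,0,0,-0.12],
    [0.088,0.059,0,0,0,-0.12],
    [0.079,0.069,0,0,0,-0.12],
    [0.07,0.079,0,0,0,-0.12],
  ],
)

```text
time_s: 12.4
tcp_pos: [0.4624, -0.0088, 0.2611]
eef_rot: [-179.9, -0.0, -44.7]
contact_force: [0.9, -0.1, 0.5]
gripper_width: 0.0437
gripper_force: 0.0
```

>>> carry_out(
  targets=[
    [0.06,0.087,0,0,0,-0.12],
    [0.048,0.094,0,0,0,-0.12],
    [0.036,0.099,0,0,0,-0.12],
    [0.023,0.103,0,0,0,-0.12],
    [0.01,0.105,0,0,0,-0.12],
  ],
)

```text
time_s: 13.02
tcp_pos: [0.4137, -0.2684, 0.2611]
eef_rot: [180.0, -0.1, -8.7]
contact_force: [1.3, 0.6, 0.2]
gripper_width: 0.0439
gripper_force: 0.0
```

>>> carry_out(
  targets=[
    [-0.004,0.1,0.02,0,0,-0.12],
    [0,0,0,0,0,0],
    [0,0,0,0,0,0],
  ],
)

```text
time_s: 13.4
tcp_pos: [0.404, -0.3158, 0.2508]
eef_rot: [-180.0, 0.0, -1.9]
contact_force: [0.7, 0.5, 0.8]
gripper_width: 0.0436
gripper_force: 0.0
```

Run:
```python
from h import *
ci=r.camera_info('wrist');a=r.capture('wrist');s=r.capture('scene')
plan((.411,-.318,.1),0,3)
p0=proj('wrist',[[.411,-.319,.051],[.411,-.319,.0],[.484,-.304,.06]],ci);print(p0)
np.save('w5.npy',a);np.save('s5.npy',s)
g=cv2.cvtColor(a,cv2.COLOR_RGB2GRAY)
for c in (cv2.HoughCircles(cv2.GaussianBlur(g,(3,3),0),cv2.HOUGH_GRADIENT,1,10,param1=80,param2=14,minRadius=8,maxRadius=26)[0]):
  if np.hypot(*(c[:2]-p0[0]))<60: print(c,ray('wrist',c[:2],.051,ci).round(4),'rmm',c[2]/373*(ci['eye'][2]-.051)*1000)
u=np.array([-.160,.987,0]);h=np.array([.5287,.1305,0])+.112*u+[0,0,.099]
for t in(1.55,1.65,1.75,1.85,1.95,0):
  q=[h-u*k*np.cos(t)+[0,0,k*np.sin(t)] for k in(.05,.07,.08,.084)];q=proj('scene',q).round().astype(int);print(t,q.tolist(),[s[v,x].tolist() for x,v in q])
```

```text
t 13.5 pos [ 0.4045 -0.315   0.2513] rot [180.   -0.   -1.8] j [-16.   4. -18.  -0. -67. 104.] F [1.1 0.4 0.1] g 0.0438 0.0
[0.004, 0.002, 0.101, 0.0, -0.0, -0.01]
[0.004, 0.002, 0.101, 0.0, -0.0, -0.01]
[0.004, 0.002, 0.101, 0.0, -0.0, -0.01]
[[315.89890067 207.11579555]
 [315.33689073 197.448464  ]
 [296.3392462  127.51131157]]
[312.5 212.5  23. ] [[ 0.4059 -0.3156  0.051 ]] rmm 21.566804178805224
[314.5 202.5  11.8] [[ 0.4155 -0.3178  0.051 ]] rmm 11.064708457464855
1.55 [[221, 174], [220, 166], [220, 162], [219, 161]] [[112, 114, 110], [90, 92, 90], [82, 87, 92], [65, 66, 63]]
1.65 [[219, 174], [218, 166], [217, 162], [216, 160]] [[109, 112, 108], [97, 99, 95], [100, 102, 99], [137, 140, 136]]
1.75 [[217, 174], [215, 166], [214, 161], [214, 160]] [[101, 102, 98], [96, 97, 93], [98, 99, 95], [117, 119, 115]]
1.85 [[216, 174], [213, 166], [211, 161], [211, 160]] [[135, 133, 126], [102, 103, 96], [100, 100, 93], [100, 100, 93]]
1.95 [[214, 174], [211, 166], [209, 162], [208, 160]] [[145, 146, 142], [101, 101, 94], [100, 100, 92], [99, 97, 91]]
0 [[241, 199], [248, 201], [252, 202], [253, 202]] [[206, 205, 196], [143, 138, 130], [157, 155, 147], [161, 159, 151]]
```

Run:
```python
from h import *
a=np.load('w5.npy');g=cv2.cvtColor(a,cv2.COLOR_RGB2GRAY);hsv=cv2.cvtColor(a,cv2.COLOR_RGB2HSV)
print(g[180:240:2,290:342:2]);print(g[205,290:342])
```

```text
[[225 223 223 224 223 224 224 224 225 224 224 225 223 224 224 224 224 224
  226 225 224 225 225 225 223 225]
 [225 225 223 224 224 225 226 223 224 226 224 224 224 223 225 224 224 224
  224 224 224 224 223 223 224 225]
 [224 225 224 223 224 222 224 224 225 223 225 224 226 224 223 223 222 225
  225 225 224 224 224 223 225 226]
 [225 224 224 224 225 224 222 224 224 225 223 224 223 223 223 223 223 223
  223 223 225 223 225 223 223 224]
 [224 224 224 224 224 223 223 225 224 225 207 169 157 161 173 211 222 223
  224 223 224 224 224 224 225 223]
 [223 225 223 224 224 225 224 224 207 154 134 143 148 150 142 149 189 223
  225 223 223 222 223 225 223 223]
 [225 225 222 224 224 225 178 171 149 136 150 171 182 179 168 154 151 205
  224 223 224 223 223 223 222 223]
 [224 225 224 224 179 169 146 138 128 174 176 168 147 156 182 183 171 174
  222 224 224 224 223 223 223 223]
 [224 224 223 188 152 146 144 131 159 160 103  98 109 108 105 127 168 170
  212 224 224 225 225 225 224 224]
 [224 223 210 161 148 145 141 136 146 110 169 211 212 213 209 163 124 167
  209 224 223 224 223 225 222 224]
 [226 227 
[... 1682 characters left out ...]
 136 136 135 148
  191 225 223 224 222 222 222 224]
 [131 128 124 122 114 123 124 132 134 135 135 135 136 140 139 134 139 186
  224 223 223 225 223 223 224 223]
 [117 120 124 124 126 131 131 132 132 138 138 139 136 138 137 140 141 185
  224 224 223 223 223 224 225 224]
 [134 133 132 132 134 134 133 134 134 136 138 132 136 138 144 142 145 187
  225 225 224 223 224 225 224 224]
 [136 135 131 131 135 137 135 134 134 134 137 138 139 141 145 146 144 187
  225 222 223 223 224 223 224 223]]
[147 147 146 145 145 143 144 144 145 147 145 145 142 134 152 198 216 219
 217 218 216 217 216 214 217 217 217 216 218 218 217 217 216 216 213 194
 193 218 223 226 223 222 223 222 223 223 222 223 225 223 223 223]
```

```bash
python3 -c "
from h import *
print(ray('wrist',(315,207.7),.051))
plan((.4105,-.3183,.038),0,4)"
```

```text
[[ 0.4110045  -0.31737421  0.051     ]]
t 13.5 pos [ 0.4045 -0.315   0.2513] rot [180.   -0.   -1.8] j [-16.   4. -18.  -0. -67. 104.] F [1.1 0.4 0.1] g 0.0438 0.0
[0.003, 0.002, 0.107, 0.0, -0.0, -0.007]
[0.003, 0.002, 0.107, 0.0, -0.0, -0.007]
[0.003, 0.002, 0.107, 0.0, -0.0, -0.007]
[0.003, 0.002, 0.107, 0.0, -0.0, -0.007]
```

>>> carry_out(
  targets=[
    [0.007,0.003,0.12,0,0,-0.02],
    [0.006,0.003,0.12,0,0,-0.01],
    [0,0,0.08,0,0,0],
    [0,0,0,0,0,0],
  ],
  hand=0.6,
)

```text
time_s: 14.0
tcp_pos: [0.4092, -0.3172, 0.089]
eef_rot: [-179.9, 0.3, 0.1]
contact_force: [-0.1, 0.6, 0.9]
gripper_width: 0.0527
gripper_force: 0.0
```

```bash
python3 -c "
from h import *
plan((.4108,-.3178,.038),0,3)"
```

```text
t 14.0 pos [ 0.4092 -0.3172  0.089 ] rot [-1.799e+02  3.000e-01  1.000e-01] j [-16.  14. -30.  -0. -46. 106.] F [-0.1  0.6  0.9] g 0.0527 0.0
[0.001, 0.0, 0.034, -0.001, 0.002, 0.0]
[0.001, 0.0, 0.034, -0.001, 0.002, 0.0]
[0.001, 0.0, 0.034, -0.001, 0.002, 0.0]
```

>>> carry_out(
  targets=[
    [0.001,0,0.04,0,0,0],
    [0.001,0,0.035,0,0,0],
    [0,0,0.027,0,0,0],
    [0,0,0,0,0,0],
  ],
)

```text
time_s: 14.5
tcp_pos: [0.412, -0.3186, 0.0406]
eef_rot: [180.0, -0.0, 0.1]
contact_force: [-0.1, 0.5, 0.8]
gripper_width: 0.0529
gripper_force: 0.0
```

>>> carry_out(
  targets=[
    [0,0,0,0,0,0],
    [0,0,0,0,0,0],
    [0,0,0,0,0,0],
    [0,0,0,0,0,0],
    [0,0,0,0,0,0],
  ],
  hand=0,
  squeeze=8,
)

```text
time_s: 15.12
tcp_pos: [0.4117, -0.3189, 0.0403]
eef_rot: [180.0, -0.0, 0.0]
contact_force: [-0.3, 0.7, 2.8]
gripper_width: 0.0214
gripper_force: 7.9
```

>>> carry_out(
  targets=[
    [0,0,-0.05,0,0,0],
    [0,0,-0.1,0,0,0],
    [0,0,-0.12,0,0,0],
    [0,0,-0.08,0,0,0],
    [0,0,0,0,0,0],
  ],
)

```text
time_s: 15.75
tcp_pos: [0.4132, -0.3195, 0.2186]
eef_rot: [179.9, -0.4, 0.0]
contact_force: [0.1, 0.1, -0.7]
gripper_width: 0.0216
gripper_force: 7.9
```

```bash
python3 -c "
from h import *
plan((.5046,.0669,.2),-110.8,11)"
```

```text
t 15.75 pos [ 0.4132 -0.3195  0.2186] rot [179.9  -0.4   0. ] j [-16.   7. -20.   0. -63. 106.] F [ 0.1  0.1 -0.7] g 0.0216 7.9
[0.017, -0.07, 0.003, -0.0, -0.001, 0.168]
[0.004, -0.072, 0.003, -0.0, -0.001, 0.168]
[-0.009, -0.072, 0.003, -0.0, -0.001, 0.168]
[-0.021, -0.069, 0.003, -0.0, -0.001, 0.168]
[-0.033, -0.064, 0.003, -0.0, -0.001, 0.168]
[-0.043, -0.058, 0.003, -0.0, -0.001, 0.168]
[-0.053, -0.049, 0.003, -0.0, -0.001, 0.168]
[-0.061, -0.039, 0.003, -0.0, -0.001, 0.168]
[-0.067, -0.028, 0.003, -0.0, -0.001, 0.168]
[-0.07, -0.016, 0.003, -0.0, -0.001, 0.168]
[-0.072, -0.003, 0.003, -0.0, -0.001, 0.168]
```

>>> carry_out(
  targets=[
    [0.017,-0.07,0,0,0,0.168],
    [0.004,-0.072,0,0,0,0.168],
    [-0.009,-0.072,0,0,0,0.168],
    [-0.021,-0.069,0,0,0,0.168],
    [-0.033,-0.064,0,0,0,0.168],
  ],
)

```text
time_s: 16.38
tcp_pos: [0.4523, -0.142, 0.214]
eef_rot: [179.9, 0.1, -50.7]
contact_force: [1.0, -0.8, -0.3]
gripper_width: 0.0211
gripper_force: 7.9
```

>>> carry_out(
  targets=[
    [-0.043,-0.058,0,0,0,0.168],
    [-0.053,-0.049,0,0,0,0.168],
    [-0.061,-0.039,0.01,0,0,0.168],
    [-0.067,-0.028,0.01,0,0,0.168],
    [-0.07,-0.016,0.01,0,0,0.168],
  ],
)

```text
time_s: 17.0
tcp_pos: [0.4942, 0.0335, 0.1988]
eef_rot: [179.9, -0.0, -101.1]
contact_force: [1.2, -0.4, -0.4]
gripper_width: 0.0217
gripper_force: 7.9
```

>>> carry_out(
  targets=[
    [-0.072,-0.003,0,0,0,0.168],
    [0,0,0,0,0,0],
    [0,0,0,0,0,0],
  ],
)

```text
time_s: 17.38
tcp_pos: [0.5022, 0.0673, 0.1991]
eef_rot: [179.9, -0.1, -110.7]
contact_force: [1.0, -0.6, -1.5]
gripper_width: 0.0213
gripper_force: 7.9
```

Run:
```python
from h import *
ci=r.camera_info('wrist');a=r.capture('wrist');np.save('w6.npy',a);import pickle;pickle.dump(ci,open('w6.pkl','wb'))
plan((.5046,.0669,.14),-110.8,2)
c=np.array([.5287,.1305]);
P={k:[*(c+.068*np.array([np.cos(np.radians(9.2+60*k)),np.sin(np.radians(9.2+60*k))])),.082] for k in range(6)}
for k in P: print(k,np.round(P[k],4),proj('wrist',P[k],ci).round(1))
print('vialbot',proj('wrist',[[*r.get_state()['tcp_pos'][:2],r.get_state()['tcp_pos'][2]-.04]],ci))
g=cv2.cvtColor(a,cv2.COLOR_RGB2GRAY)
cs=cv2.HoughCircles(cv2.GaussianBlur(g,(3,3),0),cv2.HOUGH_GRADIENT,1,6,param1=80,param2=14,minRadius=14,maxRadius=30)
for c in cs[0]: 
  p=ray('wrist',c[:2],.082,ci)[0]; rr=c[2]/373*(ci['eye'][2]-.082)*1000
  if np.hypot(p[0]-.5287,p[1]-.1305)<.1: print(c,p.round(4),rr.round(1))
```

```text
t 17.43 pos [0.5023 0.067  0.1994] rot [ 1.799e+02 -1.000e-01 -1.108e+02] j [ 30.   6. -23.  -0. -61. -51.] F [ 0.6 -0.4  0.3] g 0.0219 7.9
[-0.001, -0.002, 0.059, 0.001, -0.0, 0.0]
[-0.001, -0.002, 0.059, 0.001, -0.0, 0.0]
0 [0.5958 0.1414 0.082 ] [[235.2 357.8]]
1 [0.5528 0.1941 0.082 ] [[306.4 392.2]]
2 [0.4857 0.1832 0.082 ] [[377.4 357.8]]
3 [0.4616 0.1196 0.082 ] [[382.1 281.9]]
4 [0.5046 0.0669 0.082 ] [[305.9 239.8]]
5 [0.5717 0.0778 0.082 ] [[229.9 281.9]]
vialbot [[308.1573029  278.93629454]]
[307.5 228.5  17.9] [0.5003 0.0592 0.082 ] 12.8
[311.5 317.5  24.9] [0.5236 0.129  0.082 ] 17.8
[382.5 273.5  23.6] [0.4591 0.1131 0.082 ] 16.9
[307.5 237.5  19.3] [0.5028 0.0657 0.082 ] 13.8
[307.5 388.5  19.9] [0.5506 0.1909 0.082 ] 14.3
[195.5 260.5  29.4] [0.5888 0.0525 0.082 ] 21.1
[237.5 276.5  23.8] [0.5644 0.0758 0.082 ] 17.0
[228.5 281.5  19.4] [0.5726 0.0771 0.082 ] 13.9
[311.5 286.5  22.4] [0.514  0.1038 0.082 ] 16.0
[384.5 280.5  16.7] [0.4595 0.1192 0.082 ] 12.0
[309.5 247.5  29.4] [0.5042 0.0735 0.082 ] 21.1
[386.5 287.5  26.1] [0.4598 0.1254 0.082 ] 18.7
[308.5 382.5  21
[... 531 characters left out ...]
 [0.518  0.0419 0.082 ] 19.5
[269.5 218.5  19. ] [0.5237 0.0422 0.082 ] 13.6
[235.5 238.5  29.4] [0.5533 0.0473 0.082 ] 21.1
[316.5 383.5  24.8] [0.5417 0.1889 0.082 ] 17.8
[314.5 232.5  15.8] [0.4965 0.0639 0.082 ] 11.3
[374.5 264.5  20.4] [0.4626 0.1039 0.082 ] 14.6
[353.5 353.5  23.9] [0.5029 0.1723 0.082 ] 17.1
[239.5 230.5  21.3] [0.548  0.0427 0.082 ] 15.3
[352.5 365.5  20.5] [0.5074 0.1829 0.082 ] 14.7
[383.5 267.5  14.5] [0.4569 0.1087 0.082 ] 10.4
[363.5 238.5  16.7] [0.464  0.0812 0.082 ] 12.0
[313.5 325.5  21.6] [0.5246 0.1363 0.082 ] 15.5
[304.5 302.5  17.9] [0.524  0.1147 0.082 ] 12.8
[300.5 236.5  14.9] [0.5074 0.0631 0.082 ] 10.7
[377.5 280.5  14.4] [0.4645 0.1173 0.082 ] 10.3
```

Run:
```python
from h import *
import pickle
a=np.load('w6.npy');ci=pickle.load(open('w6.pkl','rb'));g=cv2.cvtColor(a,cv2.COLOR_RGB2GRAY)
print(g[234:246:3,276:340]);print(g[205:275,307])
t=np.linspace(0,2*np.pi,12,endpoint=False)
for R0 in(.0165,.014):print(proj('wrist',np.c_[.5046+R0*np.cos(t),.0669+R0*np.sin(t),0*t+.082],ci).min(0),proj('wrist',np.c_[.5046+R0*np.cos(t),.0669+R0*np.sin(t),0*t+.082],ci).max(0))
```

```text
[[219 218 214 215 215 212 216 216 217 206 195 205 211 188 132 113 141 146
  153 155 179 210 218 220 221 211 186 157 148 148 151 149 148 148 151 148
  149 150 149 152 150 151 151 150 153 151 152 143 128 146 184 189 158 132
  131 133 134 135 137 137 139 138 140 141]
 [212 214 213 215 217 214 212 216 212 203 202 216 210 169  94  72  97 127
  151 174 197 213 219 219 218 199 166 152 149 150 151 148 149 150 149 151
  149 152 149 150 148 149 149 151 148 151 138 110  82  74 108 136 144 137
  136 138 135 134 134 136 140 139 140 137]
 [129 134 152 187 214 217 215 209 205 200 208 215 208 170 100  73  75  84
  113 143 179 204 211 209 197 169 150 150 151 148 151 151 151 146 149 151
  148 149 149 148 151 150 151 152 147 127  97  76  67  78 106 138 140 137
  135 138 134 133 135 137 133 135 137 138]
 [132 131 133 140 148 140 133 133 125 138 176 213 213 171 103  73  76  75
   73  78  88 106 126 142 149 151 151 148 151 152 151 151 152 151 153 151
  150 152 148 150 146 136 113  91  78  75  72  74  70  79 118 134 138 131
  138 136 140 136 135 138 134 134 136 136]]
[138 127 169 211 219 209 157 109  97  97  99  97 104 153 206 215 212 215
 221 220 219 220 216 218 218 219 216 199 169 149 149 150 148 150 147 151
 149 151 151 149 151 141 104  82  78  79  79  81  80  79  80  88 120 146
 142 133 127 124 119 126 140 144 139 139 139 137 133 134 133 131]
[283.94757924 218.55313431] [327.56177955 260.3276305 ]
[287.2697514  221.82044838] [324.27564931 257.26251125]
```

Run:
```python
from h import *
import pickle
ci=pickle.load(open('w6.pkl','rb'))
print(ray('wrist',[(307.9,239.2)],.082,ci))
M=R.from_euler('xyz',[180,0,-110.8],degrees=True)
p=ray('wrist',[(307.9,239.2)],.082,ci)[0];q=r.get_state()['tcp_pos'];print('pocket-tcp in tool',M.inv().apply(p-q))
g=cv2.cvtColor(np.load('w6.npy'),cv2.COLOR_RGB2GRAY)
for v in range(264,300,5): print(v,g[v,285:332])
```

```text
[[0.50297891 0.06701405 0.082     ]]
pocket-tcp in tool [-0.00025526 -0.00059438  0.1173615 ]
264 [136 132 132 134 135 132 132 130 129 130 131 131 129 129 129 129 125 122
 120 118 121 121 126 133 134 136 137 139 134 134 130 133 124 120 114 112
 111 114 123 126 129 130 133 131 131 127 125]
269 [135 134 132 132 132 132 133 133 132 130 129 121 118 117 127 135 140 142
 135 133 133 131 139 139 142 139 139 143 144 142 137 135 136 132 134 128
 131 130 127 128 120 116 104 110 118 131 136]
274 [131 132 135 130 132 133 133 131 123 114 115 130 140 143 143 141 141 137
 130 129 133 132 131 134 135 137 138 140 136 137 131 134 133 133 130 128
 129 128 129 127 125 126 125 122 114 106 107]
279 [132 132 126 116 101  83  75  77  88 105 121 133 134 134 139 147 152 153
 152 156 157 153 157 155 156 158 157 158 157 155 157 155 154 154 152 152
 151 144 143 133 127 121 121 121 121 118 111]
284 [ 63  64  65  66  64  69  74  79  91 111 138 157 163 165 165 166 160 157
 158 157 156 155 160 156 157 157 159 156 155 155 155 155 154 156 156 154
 151 154 151 151 150 151 152 145 135 120 100]
289 [ 34  39  53  61  70  79  92 108 112 119 125 135 147 164 168 172 170 172
 175 175 177 179 177 178 182 180 180 181 180 176 177 176 174 173 173 174
 170 167 165 159 155 155 149 147 136 124 115]
294 [  8  19  48  74  95 113 122 128 136 141 145 151 151 157 155 152 150 139
 126 109  92  87  78  77  73  71  77  75  75  77  81  84  94 105 125 144
 169 177 182 179 169 157 152 145 140 133 124]
299 [ 14  25  53  99 121 129 136 137 132 116  90  73  65  64  67  69  67  67
  72  69  73  71  69  73  73  70  71  71  71  67  74  74  71  73  73  70
  72  73  70  69  70  73  83 107 134 153 154]
```

Run:
```python
from h import *
import pickle
from scipy.optimize import least_squares
ci=pickle.load(open('w6.pkl','rb'))
uv=[(304.5,264),(321,264),(297.7,269),(326.7,269),(294,274),(330.5,274)]
M=R.from_euler('xyz',[180,0,-110.8],degrees=True);q=np.array([.5023,.067,.1994])
for z in(.159,.161):
  p=M.inv().apply(ray('wrist',uv,z,ci)-q)[:,:2]
  for rad in(.0115,.0105):
    s=least_squares(lambda c:np.hypot(*(p-c).T)-rad,[0,0]);print(z,rad,s.x.round(4),s.fun.round(4))
```

```text
0.159 0.0115 [-0.0023  0.0022] [ 0.0002  0.0004 -0.0002 -0.0003 -0.0003 -0.0003]
0.159 0.0105 [-0.001   0.0022] [-0.      0.0002 -0.0001 -0.0002  0.0002  0.0001]
0.161 0.0115 [-0.0016  0.0022] [ 0.0003  0.0004 -0.0002 -0.0003 -0.0003 -0.0003]
0.161 0.0105 [-0.0003  0.0022] [-0.      0.0002 -0.0001 -0.0002  0.0001  0.0001]
```

>>> carry_out(
  targets=[
    [0,0,0.06,0,0,0],
    [0,0,0.06,0,0,0],
    [0,0,0.016,0,0,0],
    [0,0,0,0,0,0],
  ],
)

```text
time_s: 17.92
tcp_pos: [0.5029, 0.067, 0.1322]
eef_rot: [180.0, -0.0, -110.9]
contact_force: [-0.0, -0.3, -0.6]
gripper_width: 0.0217
gripper_force: 7.9
```

Run:
```python
from h import *
import pickle
ci=r.camera_info('wrist');plan((.503,.067,.128),-110.8,1);a=r.capture('wrist');np.save('w7.npy',a);pickle.dump(ci,open('w7.pkl','wb'))
s=r.get_state();q=s['tcp_pos']
t=np.linspace(0,2*np.pi,60)
for nm,x,y,z,rad in(('vial',q[0],q[1],q[2]-.0403,.0115),('pk',.503,.067,.082,.014),('pkout',.503,.067,.082,.0165)):
  e=proj('wrist',np.c_[x+rad*np.cos(t),y+rad*np.sin(t),0*t+z],ci);print(nm,e.min(0).round(1),e.max(0).round(1),e.mean(0).round(1))
g=cv2.cvtColor(a,cv2.COLOR_RGB2GRAY)
for v in range(190,262,4): print(v,g[v,272:350:2])
```

```text
t 17.93 pos [0.5029 0.067  0.1322] rot [ 180.    -0.  -110.9] j [ 30.  10. -28.   0. -52. -51.] F [-0.  -0.3 -0.6] g 0.0217 7.9
[-0.0, -0.0, 0.008, 0.0, -0.001, -0.001]
vial [287.  260.5] [328.9 299.3] [307.6 280.2]
pk [284.3 249.2] [332.9 294.6] [308.2 272.3]
pkout [279.9 245. ] [337.2 298.4] [308.1 272.2]
190 [193 164 113  92 103 121 139 157 175 183 186 188 194 202 208 208 183 143
 134 145 145 147 144 144 143 141 144 143 144 145 144 144 146 145 146 145
 145 144 143]
194 [ 95 112 127 148 144 174 188 190 197 199 206 208 199 140 128 139 142 145
 146 145 147 144 145 146 146 142 141 142 147 143 143 146 143 142 141 142
 140 143 144]
198 [159 174 187 188 195 199 203 210 210 187 149 137 143 142 143 142 145 144
 143 147 143 142 146 146 145 145 143 145 146 143 146 143 145 143 141 145
 147 146 140]
202 [192 194 196 204 204 180 141 131 139 144 146 143 142 146 143 141 143 141
 142 144 143 144 144 143 141 143 146 145 144 146 143 144 143 143 144 145
 140 142 142]
206 [204 207 183 142 140 142 143 143 142 143 143 141 143 145 143 145 144 146
 143 143 142 139 142 145 144 142 142 143 145 143 145 144 1
[... 1460 characters left out ...]
37 202 196 219 218 218 219 218
 218 216 216]
246 [217 217 213 216 191 134 133 114  73  74  77  76  80  88  88  92 109 135
 165 126 105  94  86  78  79  81  79  78  78 106 140 185 219 213 218 218
 215 218 218]
250 [217 215 217 204 141 135 112  76  75  78 101 136 144 145 141 148 143 143
 147 143 142 144 139 142 151 136  89  77  73  74 105 144 207 218 217 214
 218 218 216]
254 [160 151 134 134 133 119  75  79 122 146 141 144 147 149 148 146 146 149
 147 149 147 147 148 146 144 141 140 173 170  89  75 113 138 138 134 137
 148 141 137]
258 [131 132 129 133 136  98 102 143 137 146 144 146 147 146 149 148 148 146
 147 148 149 149 147 147 147 145 146 146 202 214 132  89 131 133 135 135
 136 136 139]
```

Run:
```python
from h import *
a=np.load('w7.npy')
np.set_printoptions(linewidth=250)
g=cv2.cvtColor(a,cv2.COLOR_RGB2GRAY)
for v in range(260,304,3): print(v,g[v,276:344:1])
```

```text
260 [131 130 130 135 130 118  91 101 130 143 142 131 128 143 147 146 148 145 147 149 148 148 147 150 147 146 148 147 148 145 148 148 146 146 145 147 146 145 145 146 146 146 147 148 147 148 146 147 146 148 146 156 164 175 170 158 137 100  92 112 129 134
 135 134 131 136 133 133]
263 [126 130 130 132 118 106 113 139 142 137 110 104 123 146 148 148 146 150 147 147 149 149 145 149 149 145 144 139 134 135 129 122 124 123 121 119 120 120 120 115 119 119 120 126 125 134 137 143 145 146 149 147 135 115 115 131 144 134 112 103 123 130
 133 132 133 133 136 135]
266 [203 209 208 190 154 137 143 143 123 100  72  70  86 113 140 148 147 145 147 150 147 147 142 134 129 123 123 128 136 143 144 146 146 144 144 144 146 144 145 141 139 137 141 139 137 127 127 122 118 122 129 119  94  71  75  98 127 141 138 132 123 130
 134 132 132 132 131 131]
269 [142 132 127 129 127 139 141 139 109  75  70  73  77  73  94 124 142 145 148 142 139 128 123 129 137 144 141 141 137 135 141 145 147 146 147 148 146 144 143 141 136 138 138 135 135 135 132 128 129 124 114  94  80  73  70  79 110 136 142 138 129 133
 133 132 1
[... 2384 characters left out ...]
  69  74  74  72  75  76  71  74  73  75  74  72  75  82 103 126 146 155 160 159 156 149 141 134 125 105  69  21   8
  13  11  12  10   2  29]
299 [ 72  62  41  25   7   8  10  16   9  13  24  53  94 121 130 135 139 135 118  94  74  66  65  65  68  68  67  67  70  71  70  71  67  69  74  72  73  70  71  70  68  72  69  71  70  72  73  72  69  71  72  82 106 134 148 153 144 136 105  59  27   2
  19   9   6   0   7  16]
302 [ 67  48  24  15  14   7  15  13  13   9  17  60 103 133 133 114  83  66  62  63  65  68  66  68  66  72  71  67  73  71  70  72  75  75  71  72  74  71  75  74  73  74  69  71  75  72  74  74  72  69  72  67  69  70  80 114 140 134 112  70  29  12
   5  11   5  16   5  14]
```

>>> carry_out(
  targets=[
    [0.001,-0.004,0,0,0,0],
    [0,0,0.02,0,0,0],
    [0,0,0.02,0,0,0],
    [0,0,0,0,0,0],
  ],
)

```text
time_s: 18.48
tcp_pos: [0.5039, 0.0661, 0.1109]
eef_rot: [179.9, -0.1, -110.9]
contact_force: [0.1, -0.6, 0.2]
gripper_width: 0.0215
gripper_force: 7.9
```

Run:
```python
from h import *
np.set_printoptions(linewidth=250)
a=r.capture('wrist');plan((.503,.067,.0975),-110.8,1)
g=cv2.cvtColor(a,cv2.COLOR_RGB2GRAY)
print(proj('wrist',[.503,.067,.082]))
for v in range(228,300,5): print(v,g[v,270:346:1])
```

```text
t 18.52 pos [0.5043 0.0662 0.1114] rot [ 1.799e+02 -1.000e-01 -1.109e+02] j [ 30.  12. -29.   0. -49. -50.] F [-0.1  0.5 -0.9] g 0.0214 7.9
[-0.001, 0.003, 0.028, 0.001, -0.001, -0.001]
[[311.21012325 287.49877926]]
228 [141 141 140 143 140 139 140 143 144 143 141 143 142 141 142 144 139 140 143 142 143 143 142 144 142 143 144 144 143 139 143 141 138 142 143 141 142 139 143 144 142 143 142 142 142 143 141 143 141 144 142 142 141 142 143 142 140 142 145 142 145 139
 142 141 139 138 140 142 141 142 142 143 142 142 145 141]
233 [142 141 142 140 141 142 141 140 144 140 141 140 139 140 141 137 141 141 143 141 145 143 145 144 145 145 146 143 147 148 141 138 141 147 144 142 143 142 142 142 143 142 143 142 143 142 142 139 142 143 142 139 144 142 141 141 141 143 139 143 144 143
 140 144 140 143 145 146 143 141 142 142 141 141 142 141]
238 [143 141 139 141 140 140 138 136 132 134 122 109 117 139 142 137 137 131 130 119 110 104  98  90  89 101 114 124 120 114 114 120 125 125 128 133 132 130 128 121 114 102 105 108 107 103 102  99  97  91  94  89  93  91  91  95 101  97  88  79  80  83
  92  94 
[... 3080 characters left out ...]
 152 150 138 129 111
  99  78  73  76  95 124 132 130 123 116 123 127 131 132]
293 [ 70  75  76  75  75  74  73  70  76  65  30  13   4  12  11   4  21  42  68  81  92 108 116 124 129 131 140 140 143 153 166 175 177 174 159 142 139 134 126 120 121 118 118 118 121 126 125 140 161 171 179 183 184 180 176 167 156 147 141 133 127 124
 116 102  84  55  26  15   9  13   5  10  31  58  77  76]
298 [ 75  78  71  75  76  75  73  64  45  20  10   4  11  12  10  11   7  36  64  95 104 118 132 138 135 122  94  74  68  70  68  68  68  70  68  66  72  70  73  73  72  71  68  69  72  74  72  72  68  72  72  72  71  74  69  72  84 111 135 147 147 142
 135 120  95  57  28   5   6   7  17  19   8  16  34  61]
```

>>> carry_out(
  targets=[
    [0,-0.001,0.012,0,0,0],
    [0,0,0.012,0,0,0],
    [0,0,0,0,0,0],
  ],
)

```text
time_s: 18.9
tcp_pos: [0.5047, 0.066, 0.0995]
eef_rot: [180.0, -0.0, -110.9]
contact_force: [0.2, -0.5, 0.3]
gripper_width: 0.0216
gripper_force: 7.9
```

>>> carry_out(
  targets=[
    [0,0,0.004,0,0,0],
    [0,0,0,0,0,0],
  ],
)

```text
time_s: 19.15
tcp_pos: [0.5051, 0.0662, 0.098]
eef_rot: [180.0, -0.0, -110.9]
contact_force: [-0.6, 0.2, 0.2]
gripper_width: 0.0218
gripper_force: 7.9
```

>>> carry_out(
  targets=[
    [0,0,0.003,0,0,0],
    [0,0,0,0,0,0],
  ],
)

```text
time_s: 19.4
tcp_pos: [0.5053, 0.0663, 0.0968]
eef_rot: [-180.0, 0.0, -110.9]
contact_force: [-0.2, 0.6, 1.5]
gripper_width: 0.0215
gripper_force: 7.9
```

>>> carry_out(
  targets=[
    [0,0,0,0,0,0],
    [0,0,0,0,0,0],
    [0,0,0,0,0,0],
  ],
  hand=0.45,
)

```text
time_s: 19.77
tcp_pos: [0.5051, 0.0662, 0.0965]
eef_rot: [180.0, -0.0, -110.9]
contact_force: [-0.3, -0.2, -0.3]
gripper_width: 0.0386
gripper_force: 0.0
```

>>> carry_out(
  targets=[
    [0,0,-0.03,0,0,0],
    [0,0,-0.06,0,0,0],
    [0,0,-0.1,0,0,0],
    [0,0,-0.08,0,0,0],
    [0,0,0,0,0,0],
  ],
)

```text
time_s: 20.4
tcp_pos: [0.5069, 0.0668, 0.2362]
eef_rot: [-179.7, 0.3, -110.8]
contact_force: [-0.1, 0.9, -1.2]
gripper_width: 0.0394
gripper_force: 0.0
```

>>> carry_out(
  targets=[
    [0,0,0,0,0,0],
    [0,0,0,0,0,0],
  ],
)

```text
time_s: 20.65
tcp_pos: [0.5045, 0.066, 0.2307]
eef_rot: [179.9, -0.1, -110.9]
contact_force: [-0.4, -0.1, 0.6]
gripper_width: 0.0398
gripper_force: 0.0
```

Run:
```python
from h import *
ci=r.camera_info('wrist');a=r.capture('wrist');s=r.capture('scene');plan((.503,.067,.0975),-110.8,1)
np.set_printoptions(linewidth=250)
p=proj('wrist',[[.503,.067,.1075],[.503,.067,.082]],ci);print(p)
g=cv2.cvtColor(a,cv2.COLOR_RGB2GRAY);c=p[0].astype(int)
print(g[c[1]-26:c[1]+28:3,c[0]-30:c[0]+30:2])
for q in cv2.HoughCircles(cv2.GaussianBlur(g,(3,3),0),cv2.HOUGH_GRADIENT,1,6,param1=80,param2=14,minRadius=10,maxRadius=24)[0]:
  if np.hypot(*(q[:2]-p[0]))<16: print(q,ray('wrist',q[:2],.1075,ci).round(4),q[2]/373*(ci['eye'][2]-.1075))
s0=cv2.imread('pics/s0.png')[:,:,::-1].astype(int)
d=np.abs(s.astype(int)-s0).max(2)
for n,(x0,x1,y0,y1) in dict(beaker=(430,460,278,316),bottle=(370,398,275,322),yellow=(512,548,275,328),v1=(342,364,252,290),v2=(417,442,297,335)).items(): print(n,(d[y0:y1,x0:x1]>40).sum())
u=np.array([-.160,.987,0]);h=np.array([.5287,.1305,0])+.112*u+[0,0,.099]
gs=cv2.cvtColor(s,cv2.COLOR_RGB2GRAY)
print(gs[156:182:3,205:232])
```

```text
t 20.75 pos [0.5047 0.066  0.2307] rot [ 1.799e+02 -1.000e-01 -1.109e+02] j [ 30.   5. -20.  -0. -65. -50.] F [ 0.1  0.4 -0.6] g 0.0397 0.0
[-0.001, 0.003, 0.266, 0.001, -0.001, -0.001]
[[311.29936936 237.44156832]
 [311.21653136 228.80230303]]
[[216 216 217 217 216 218 216 200 120  96 105 137 178 198 209 215 210 198 173 133  91  79 118 210 213 216 217 214 217 218]
 [216 215 217 217 216 215 216 150 106 163 208 188 161 152 144 146 141 145 160 188 209 157  83 110 175 219 217 218 213 216]
 [215 214 215 215 217 215 178 144 211 192 134 143 153 161 170 170 165 155 146 127 130 188 207 135 119 188 217 214 217 215]
 [215 214 214 218 217 213 149 208 183 127 148 174 177 183 189 187 188 177 169 161 134 115 178 199 114 150 213 218 216 218]
 [217 217 213 214 216 201 197 189 146 132 185 171 135 101  89  82  95  96 139 175 166 125 138 183 188 132 175 220 216 217]
 [217 217 213 213 215 211 212 106 124 139 117  98 132 159 172 171 158 141 106  80 140 143 119 119 208 138 141 205 214 218]
 [213 214 215 212 212 204 207 106  92 105 149 198 209 208 208 205 209 207 203 172 101  97  82 123 203 140 170 206 215
[... 2024 characters left out ...]
  96  95  91  87  80  75  74  68]
 [ 90  95  96  97  98 100 102 103 103 100  96  94 100  90  87  88  86  66  65  67  66  66  66  68  69  69  68]
 [ 90  94  95  98  99 101 107 117 122 124 119  95  95 109 108 102 103  78  68  67  67  68  69  72  72  72  76]
 [126 120 115 132 142 143 144 143 144 144 140 113  96  99 110 112 111 112 118 120 121 121 123 120 112 100  97]
 [ 91 103 118 140 144 143 142 143 143 145 143 132 100  97 110 112 113 114 121 128 128 129 126 121 116 118 116]
 [ 87  97 103 117 133 142 150 157 158 162 155 114  86  92  97 110 112 112 113 114 116 115 112 109 106 104 106]
 [ 82  89  93 113 141 147 149 148 149 149 144 114  89  93  95 105 112 112 111 111 109 109 109 108 105  99  99]]
```

```bash
python3 -c "
from plant import r
print(r.close_job())"
```

```text
the job is handed in; nothing more can be done
None
```

The carousel is meshed and fully home, the gauge leaf was flipped level over the hub and back up, and the vial stands in a pocket. The beaker and dropper bottle were not disturbed, and the job was handed in at about 21 s of the 61 s limit.

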